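# Lever open the lamp bay of a cold light source

### The job

The lamp in the cold light source is due for a change. With the blade of the stiff wooden-handled spatula, gently lever the lamp-bay cover on its top free of its catches at the pry recess, never forcing the blade against the housing; swing the cover all the way open until it stands upright or beyond and stays there, and lay the spatula back flat in the instrument tray. Leave everything else on the bench where it is.

Things in the scene. Friction and masses are not known exactly. Their poses are not given: they have to be found in the camera images.
- light_source: Beige cold light source, a box 230 mm deep (x), 180 wide (y), heavy, does not move. Origin: on the bench under its centre; z up. It stands on screw-out levelling feet: its level top is 112 to 140 mm above the bench, how much is not measured and must be felt or seen. Front (knob and port, up to 20 mm proud) faces -x. Flush in the top: the lamp-bay cover, 123 by 130 mm, centred in y.
- under_recess (a point): Point on the bench plumb below the pry recess's front lip (middle of the lip, at the level of the top; axes as the light source). The recess is a channel 20 mm wide: from the lip its floor runs down 35 degrees below level towards +x, passing under the cover's free edge 12.5 mm on (x) and ending 26.5 mm on, 18.5 mm below the top, at an end wall 8 mm high, square to the floor, that stops a blade.
- under_hinge (a point): Point on the bench plumb below the middle of the cover's hinge axis, along the light source's y at the level of the top, 135.5 mm (x) from the recess lip and 123 mm from the free edge. The cover is 4.5 mm thick, its free edge rounded, top flush. Under its free edge only 4 mm is open, square to the recess floor: a thin blade goes in tilted like the floor. The rounded lip is the fulcrum; lift is open above the end wall.
- cover (a joint): Cover's hinge, rad: 0 = shut and flush, grows as the free edge swings up, 1.57 = upright, stop at 1.8. Two spring catches hold it shut: some 10 N upward at the free edge starts it moving, and they let go once it has risen about 6 mm (0.05 rad). From there a friction hinge holds the cover wherever it is left (1 to 1.5 N at the edge moves it).
- spatula_center (a point): Stiff spatula, 180 mm long, about 90 g: centre of its wooden handle, half-way up (11 mm above the tray floor). x points to the blade, z up as it lies. Handle 100 long, 18 wide, 22 high, a rounded bar. The flat steel blade goes on along x at half the handle's height: 14 wide, 2.5 thick, thin in z. It balances about 20 mm from here towards the blade.
- spatula_tip (a point): End of the spatula's blade, mid-thickness, 130 mm from the handle's centre along x.
- tray: Steel instrument tray on the bench, 250 (x) by 180 (y) mm, rim 9 mm high, floor 3 mm thick, does not move. Origin: centre of its underside, z up. The spatula lies in it beside a thin all-steel scoop, some 75 mm apart. A jar stands just in front of its -x end.
- scoop: Bystander: thin all-steel scoop, 160 mm long, 7 wide, 4 high, small bowl at one end, lying in the tray.
- jar_a: Bystander: white jar with red cap, 52 mm across, 62 high, off to one side; origin under its centre.
- jar_b: Bystander: white jar with red cap and label, 52 mm across, 75 high, just in front of the tray's robot-side edge; origin under its centre.
- jar_c: Bystander: clear jar with yellow cap, 56 mm across, 85 high, off to one side; origin under its centre.
- beaker: Bystander: glass beaker, 68 mm across, 90 high; origin under its centre.
- slide_box: Bystander: grey and black slide box, 165 by 90 by 36 mm; origin under its centre.
- petri: Bystander: clear covered Petri dish, 94 mm across, 16 high, near the robot's base; origin under its centre.
There are look-alikes about, which are no part of the job. Several things look just like the part that bears spatula_center: the one meant starts farthest to the robot's left.

How it is judged:
By the outcome, as a careful person would: the job done as asked, in the order asked, and still so for the second after the job is handed in, with the robot touching nothing.
It also fails if it takes over 64 s, if anything falls off the work surface, if the arm or the gripper's body presses on something with over 40 N, if the wrist force passes 120 N, or if a joint passes its speed limit or range.

### The arm

A 6-joint arm with a two-finger parallel gripper is mounted at the origin on the work surface. World frame = base frame: x ahead of the robot, y to its left, z up, the work surface at z = 0. Lengths are in m, angles in rad, forces in N, time in s.
With the tool pointing down it reaches from about 0.35 to 0.875 m from the base axis. Payload 15.5 kg.
Tool frame: the origin (TCP) lies at the very end of the fingers, on their centre line; the grasp point (between the pads) lies 19 mm behind it; z points along the fingers, y is the line along which they close (so a half turn about z gives the same grasp; the last joint's range is limited). The gripper opens to 85 mm and grips with 20 to 120 N. Pads are 22 mm wide; open, the fingers measure 114 mm over their backs; the gripper's body (76 mm by 85 mm) begins 54 mm behind the grasp point. The pads swing forward as they close: fully open they stand 13 mm farther back than shut.
Start: joints at [1.236, 0.494, 1.345, -0, 1.302, -0.096], TCP at [0.148, 0.607, 0.21] pointing down, gripper open.
Joint ranges: [-2.91, 2.91], [-0.82, 2.16], [0.22, 2.67], [-1.22, 4.37], [0.12, 2.79], [-3.08, 3.08]. Speed limits (rad/s): [1.89, 1.89, 2.57, 3.01, 3.01, 3.01].

### API

Orientations are given as a rotation vector (axis times angle).
In Python, from station import env gives the robot as it stands. The module is installed in compiled form; this text tells all that it offers.
- The arm moves only by the tool jog_arm, never from a script. Its argument "targets" is a list of rows, each an object of numbers: "claw": the closure, from -1 (fully open) to 1 (shut); "tx", "ty", "tz": the shift along the tool's x, y, z in mm; "ax", "ay", "az": the turn, a rotation vector about the tool's x, y, z in degrees. A call has 1 to 20 rows; each row shifts and turns the commanded pose from where the row before left it, along the tool's axes as they then stand; what a row does not reach is not made up. A row lasts 1/8 s, in which the tool goes at most 62.5 mm and 10.7 degrees, less where a joint would pass 70% of its speed; a pose out of reach is approached as far as the arm can. A call with a gripper value outside its range is refused whole. The fingers move at their own pace and stop on an object; the grip force is fixed at half the most. Time passes only in rows, so rows that do not move let the fingers close. It gives the time, the measured TCP pose, the force, the opening and the grip force at its end, in the units of the state.
- env.get_state(): the state, without advancing time (a new reading comes with each control period).
- env.capture(name): name is "scene" or "top" or "wrist"; returns a dict with "color" (420x560x3 uint8, blue, green, red), "K" (3x3 intrinsics, pixels), "rvec" (rotation vector, rad) and "tvec" (3), from world to camera coordinates, as OpenCV has them. Camera axes: x right, y down, z forward; pixel columns grow to the right and rows downward; lengths in m; the calibration is good to about 2 mm. The wrist camera is an equidistant fisheye: a pixel r from the principal point sees the ray r / f radians off the axis. A picture is of the moment at which its call begins. There is no depth.
- env.finish_job(): hands the job in; it is judged then, once.
The state is a dict: "time": time; "joint_positions": joint angles; "joint_velocities": joint speeds; "tau": joint torques, N m; "tool_pos": TCP position; "tool_rot": TCP orientation; "contact_force": force on the tool from outside, world axes, zero at the start; "moment": the same for the moment, N m; "finger_gap": finger opening in m; "grip_force": force on a finger pad.
Only numpy, scipy, OpenCV 4.12 (cv2) and the standard library are available. Lean on these libraries where they do the work, as an engineer would, in place of code of your own. Each camera call takes 0.05 s, during which the arm holds its last target. There are 200 camera calls.

## Working session

There is one attempt and no reset: what is moved stays moved. The work goes in short steps, Python scripts to look and compute and a tool call to move; the robot and the scene stay as the last step left them, time stands still between calls to the robot, and variables do not carry over. Pictures are saved under pics/ and viewed, at most 10 in all, crops included, and the job is handed in when it is done.

Besides the shell and the picture viewer there is one more tool, called as name(argument=value, ...) on one line, values as JSON. jog_arm: Moves the arm, as the interface text tells. Its arguments: {"type":"object","properties":{"targets":{"type":"array"}},"required":["targets"]}

```bash
mkdir -p pics; cat > h.py <<'E'
import numpy as np, cv2
from scipy.spatial.transform import Rotation as R
from station import env
def ray(c,u,v,fish=False):
    K=c["K"];Rm=cv2.Rodrigues(np.array(c["rvec"],float))[0];t=np.array(c["tvec"]).ravel()
    x=(u-K[0,2])/K[0,0];y=(v-K[1,2])/K[1,1]
    if fish:
        r=np.hypot(x,y);s=np.sin(r)/r if r>1e-9 else 1
        d=np.array([x*s,y*s,np.cos(r)])
    else: d=np.array([x,y,1.])
    return -Rm.T@t, Rm.T@d
def onz(c,u,v,z,fish=False):
    o,d=ray(c,u,v,fish);return o+d*(z-o[2])/d[2]
def proj(c,p,fish=False):
    K=c["K"];Rm=cv2.Rodrigues(np.array(c["rvec"],float))[0];q=Rm@np.array(p)+np.array(c["tvec"]).ravel()
    if fish:
        n=np.hypot(q[0],q[1]);a=np.arctan2(n,q[2]);x,y=q[0]/n*a,q[1]/n*a
    else:x,y=q[:2]/q[2]
    return np.array([K[0,0]*x+K[0,2],K[1,1]*y+K[1,2]])
def two(c1,p1,c2,p2,f1=False,f2=False):
    o1,d1=ray(c1,*p1,f1);o2,d2=ray(c2,*p2,f2)
    s=np.linalg.lstsq(np.c_[d1,-d2],o2-o1,rcond=None)[0];a=o1+s[0]*d1;b=o2+s[1]*d2
    return (a+b)/2,np.linalg.norm(a-b)
def snap(n,tag):
    import pickle
    c=env.capture(n);cv2.imwrite(f"pics/{tag}.png",c["color"]);pickle.dump(c,open(f"pics/{tag}.pkl","wb"));return c
def load(tag):
    import pickle;return pickle.load(open(f"pics/{tag}.pkl","rb"))
E
python3 - <<'E'
from h import *
a=snap("scene","s0");b=snap("top","t0");w=snap("wrist","w0")
for c in(a,b,w):print(c["K"].tolist(),ray(c,280,210)[0])
print(env.get_state())
E
```

```text
[[534.0163905238628, 0.0, 270.61500501993294], [0.0, 534.0163905238628, 215.8425397148388], [0.0, 0.0, 1.0]] [1.50986482 1.01434769 1.25275301]
[[385.8786275697116, 0.0, 276.0938432209624], [0.0, 385.8786275697116, 213.5289588902177], [0.0, 0.0, 1.0]] [ 0.35301681 -0.00679502  1.15111943]
[[325.19226210127806, 0.0, 284.34578897246644], [0.0, 325.19226210127806, 207.13470672452064], [0.0, 0.0, 1.0]] [0.07922295 0.62375331 0.37209711]
{'time': 0.15, 'joint_positions': array([ 1.23546317e+00,  4.94035979e-01,  1.34595282e+00, -1.84063467e-05,
        1.30251291e+00, -9.55139007e-02]), 'joint_velocities': array([ 0.00015981, -0.00272655, -0.00283848,  0.00052337,  0.00040379,
        0.0001223 ]), 'tau': array([ 2.36589978e-03, -8.82539678e+01, -3.84064651e+01, -7.30271745e-05,
        7.05431012e-03, -3.38342159e-05]), 'tool_pos': array([0.14837244, 0.60684199, 0.20915222]), 'tool_rot': array([-3.75776293e-01, -3.11885919e+00,  1.40080822e-03]), 'contact_force': array([-0.1799283 ,  0.64710867,  0.21410026]), 'moment': array([-0.04080037, -0.0388118 ,  0.01365326]), 'grip_force': 0.0, 'finger_gap': 0.08559729492714738}
```

View pics/t0.png

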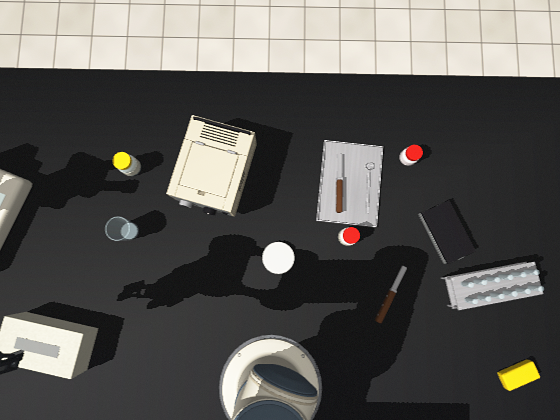

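View pics/s0.png

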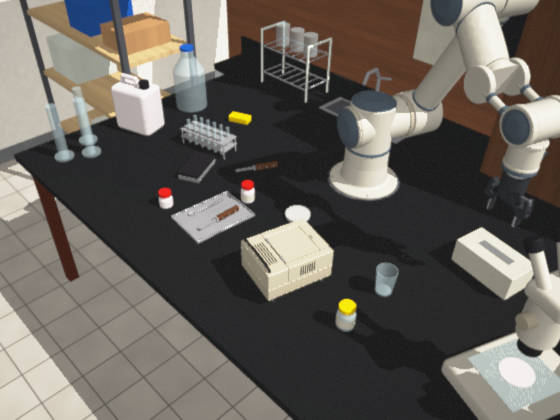

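The top view shows the light source around (212,165) with its recess near (201,192). The tray holds a spatula, handle (339,195) and blade toward (341,155). The scene view shows the same light source at (287,255) and the tray at (213,217).

```bash
python3 - <<'E'
from h import *
t=load("t0")["color"];s=load("s0")["color"]
a=cv2.resize(t[105:225,160:270],None,fx=4,fy=4,interpolation=2);b=cv2.resize(s[215:305,235:340],None,fx=4,fy=4,interpolation=2)
h=np.zeros((600,800,3),np.uint8);h[:480,:400]=a[:, :400];h[:360,400:800]=b[:,:400]
cv2.imwrite("pics/c1.png",h)
c=load("t0")
hsv=cv2.cvtColor(t,cv2.COLOR_BGR2HSV)
br=((hsv[...,0]<15)&(hsv[...,1]>120)&(hsv[...,2]>40)&(hsv[...,2]<170)).astype(np.uint8)
n,l,st,ce=cv2.connectedComponentsWithStats(br)
for i in range(1,n):
  if st[i,4]>25:
    pts=np.argwhere(l==i)[:,::-1].astype(np.float32);print(st[i],ce[i],cv2.minAreaRect(pts),onz(c,*ce[i],0.02))
for p in((325,140),(383,146),(380,227),(317,220)):print(onz(c,*p,0.009))
print(onz(c,342,154,.014))
E
```

```text
[336 180   6  33 165] [338.94545455 195.96969697] ((338.5, 196.0), (32.0, 5.0), 90.0) [ 0.5525375  -0.19614876  0.02      ]
[376 291  20  32 231] [385.13852814 306.75324675] ((385.10003662109375, 306.8000183105469), (7.155416965484619, 33.541019439697266), 26.56505012512207) [ 0.2321903  -0.32722852  0.02      ]
[ 0.72744588 -0.15616373  0.009     ]
[ 0.7115376  -0.33347771  0.009     ]
[ 0.4628803  -0.31971452  0.009     ]
[ 0.4808123  -0.13221006  0.009     ]
[ 0.68282277 -0.20706972  0.014     ]
```

View pics/c1.png

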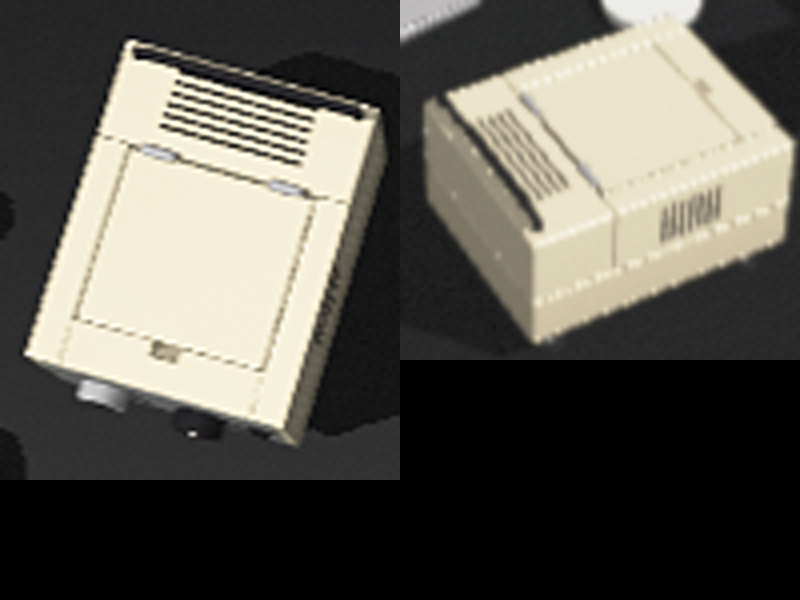

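The crops show the top corners clearly. In the top crop they are (130,40), (384,108), (288,435) and (26,354), with the recess at (165,350). In the scene crop they are (535,233), (425,100), (670,15) and (795,140).

```bash
python3 - <<'E'
from h import *
t=load("t0");s=load("s0")
T=lambda x,y:(160+(x-1.5)/4,105+(y-1.5)/4)
S=lambda x,y:(235+(x-401.5)/4,215+(y-1.5)/4)
for n,a,b in(("BL",(130,42),(535,233)),("BR",(382,108),(425,100)),("FL",(26,354),(795,140)),("FR",(286,435),(670,15)),("pinR",(288,188),(530,100)),("pinL",(158,152),(587,178)),("rec",(165,350),(703,87))):
  print(n,*two(t,T(*a),s,S(*b)),onz(t,*T(*a),.126))
E
```

```text
BL [0.74763335 0.22269485 0.1424207 ] 0.0005813601660412815 [0.75385387 0.22664668 0.126     ]
BR [0.70551782 0.05172094 0.13560168] 0.002125652198099102 [0.70960567 0.05148473 0.126     ]
FL [0.53153144 0.28406962 0.13809491] 0.0009682446262679447 [0.5339793  0.28716516 0.126     ]
FR [0.48253938 0.10891771 0.12967146] 0.0034299622786747737 [0.48186337 0.11062172 0.126     ]
pinR [0.64809587 0.112644   0.13954035] 0.0004130382765750609 [0.65190263 0.11439719 0.126     ]
pinL [0.67345753 0.2020626  0.1343133 ] 0.0009507648732293636 [0.67575375 0.2041247  0.126     ]
rec [0.53605497 0.19221554 0.13621285] 0.0010540462787179716 [0.53824686 0.1938168  0.126     ]
```

jog_arm(targets=[{"az": -9.3}, {"tx": -26, "ty": -42.6}, {"tx": -26, "ty": -42.6}, {"tx": -26, "ty": -42.6}, {"tx": -26, "ty": -42.6}, {"tx": -26, "ty": -42.6}, {"tx": -26, "ty": -42.6}, {"tx": -26, "ty": -42.6}, {"tx": -26, "ty": -42.6}, {"tx": -26, "ty": -42.6}, {"tx": -26, "ty": -42.6}, {"tx": -26, "ty": -42.6}, {"tx": -26, "ty": -42.6}, {"tx": -26, "ty": -42.6}, {"tx": -26, "ty": -42.6}, {"tx": -26, "ty": -42.6}, {"tx": -26, "ty": -42.6}, {"tx": -26, "ty": -42.6}, {"tx": -26, "ty": -42.6}])

```text
validation failed for argument at $.ta...
```

jog_arm(targets=[{"claw": 0.0}, {}, {}])

```text
validation failed for argument at $.ta...
```

```bash
cat >> h.py <<'E'
def pose():
    s=env.get_state();m=R.from_rotvec(s["tool_rot"]).as_matrix()
    print("t",s["time"],"pos",s["tool_pos"].round(4),"x",m[:,0].round(3),"z",m[:,2].round(3),"F",s["contact_force"].round(1),"gap",s["finger_gap"].round(4),"grip",s["grip_force"],"q",s["joint_positions"].round(2))
    return np.array(s["tool_pos"]),m
E
python3 - <<'E'
from h import *
w=snap("wrist","w1");p,m=pose()
t=w["color"];hsv=cv2.cvtColor(t,cv2.COLOR_BGR2HSV)
br=((hsv[...,0]<15)&(hsv[...,1]>110)&(hsv[...,2]>30)&(hsv[...,2]<170)).astype(np.uint8)
n,l,st,ce=cv2.connectedComponentsWithStats(br)
for i in range(1,n):
  if st[i,4]>80:
    r=cv2.minAreaRect(np.argwhere(l==i)[:,::-1].astype(np.float32));print(st[i],ce[i],r)
    for q in [r[0],*cv2.boxPoints(r)]:print(onz(w,*q,.02,True))
E
```

```text
Traceback (most recent call last):
  File "h.py", line 31, in pose
    print("t",s["time"],"pos",s["tool_pos"].round(4),"x",m[:,0].round(3),"z",m[:,2].round(3),"F",s["contact_force"].round(1),"gap",s["finger_gap"].round(4),"grip",s["grip_force"],"q",s["joint_positions"].round(2))
                                                                                                                                   ^^^^^^^^^^^^^^^^^^^^^
AttributeError: 'float' object has no attribute 'round'
```

View pics/w1.png

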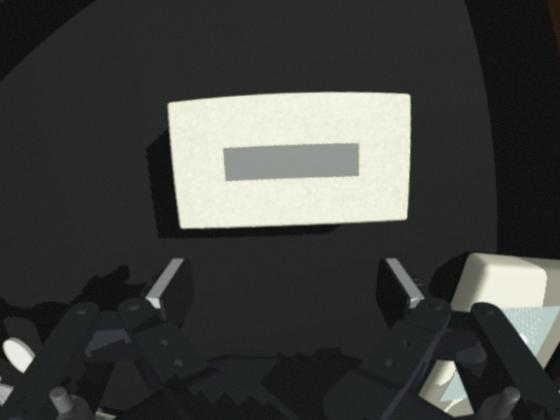

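The move was refused, probably because each row needs every field, so this picture is only the start pose: a white box at (290,160) and the fingers at the bottom. I'll resend with full rows.

jog_arm(targets=[{"claw": -1, "tx": 0, "ty": 0, "tz": 0, "ax": 0, "ay": 0, "az": -9.3}, {"claw": -1, "tx": -26, "ty": -42.6, "tz": 0, "ax": 0, "ay": 0, "az": 0}, {"claw": -1, "tx": -26, "ty": -42.6, "tz": 0, "ax": 0, "ay": 0, "az": 0}, {"claw": -1, "tx": -26, "ty": -42.6, "tz": 0, "ax": 0, "ay": 0, "az": 0}, {"claw": -1, "tx": -26, "ty": -42.6, "tz": 0, "ax": 0, "ay": 0, "az": 0}, {"claw": -1, "tx": -26, "ty": -42.6, "tz": 0, "ax": 0, "ay": 0, "az": 0}, {"claw": -1, "tx": -26, "ty": -42.6, "tz": 0, "ax": 0, "ay": 0, "az": 0}, {"claw": -1, "tx": -26, "ty": -42.6, "tz": 0, "ax": 0, "ay": 0, "az": 0}, {"claw": -1, "tx": -26, "ty": -42.6, "tz": 0, "ax": 0, "ay": 0, "az": 0}, {"claw": -1, "tx": -26, "ty": -42.6, "tz": 0, "ax": 0, "ay": 0, "az": 0}, {"claw": -1, "tx": -26, "ty": -42.6, "tz": 0, "ax": 0, "ay": 0, "az": 0}, {"claw": -1, "tx": -26, "ty": -42.6, "tz": 0, "ax": 0, "ay": 0, "az": 0}, {"claw": 0, "tx": -26, "ty": -42.6, "tz": 0, "ax": 0, "ay": 0, "az": 0}, {"claw": 0, "tx": -26, "ty": -42.6, "tz": 0, "ax": 0, "ay": 0, "az": 0}, {"claw": 0, "tx": -26, "ty": -42.6, "tz": 0, "ax": 0, "ay": 0, "az": 0}, {"claw": 0, "tx": -26, "ty": -42.6, "tz": 0, "ax": 0, "ay": 0, "az": 0}, {"claw": 0, "tx": -26, "ty": -42.6, "tz": 0, "ax": 0, "ay": 0, "az": 0}, {"claw": 0, "tx": -26, "ty": -42.6, "tz": 0, "ax": 0, "ay": 0, "az": 0}, {"claw": 0, "tx": -26, "ty": -42.6, "tz": 0, "ax": 0, "ay": 0, "az": 0}])

```text
time: 2.58
tool_pos: [0.5562, -0.1952, 0.2095]
tool_rot: [-0.122, -3.139, -0.0]
contact_force: [0.8, 0.4, -0.1]
finger_gap: 0.0429
grip_force: 0.0
```

```bash
sed -i 's/s\["finger_gap"\].round(4)/s["finger_gap"]/' h.py
cat > look.py <<'E'
import sys
from h import *
tag=sys.argv[1]
w=snap("wrist",tag);p,m=pose()
t=w["color"];hsv=cv2.cvtColor(t,cv2.COLOR_BGR2HSV)
br=((hsv[...,0]<15)&(hsv[...,1]>110)&(hsv[...,2]>30)&(hsv[...,2]<170)).astype(np.uint8)
n,l,st,ce=cv2.connectedComponentsWithStats(br)
for i in range(1,n):
  if st[i,4]>80:
    r=cv2.minAreaRect(np.argwhere(l==i)[:,::-1].astype(np.float32));print(st[i],ce[i],r)
    for q in [r[0],*cv2.boxPoints(r)]:print(onz(w,*q,.02,True).round(4))
E
python3 look.py w1
```

```text
t 2.625 pos [ 0.5588 -0.2004  0.2094] x [-0.997  0.079 -0.002] z [ 0.002 -0.002 -1.   ] F [-1.5 -6.  -0.2] gap 0.04297927638073198 grip 0.0 q [-0.44  0.45  1.43 -0.    1.26 -1.94]
[ 275  133   19   86 1193] [283.8248114  175.48449288] ((283.8053283691406, 175.57965087890625), (85.60994720458984, 14.168547630310059), 86.18592071533203)
[ 0.5508 -0.1951  0.02  ]
[ 0.5036 -0.2021  0.02  ]
[ 0.5037 -0.1869  0.02  ]
[ 0.6004 -0.1876  0.02  ]
[ 0.6002 -0.2038  0.02  ]
[105 279  30  32 173] [119.62427746 286.97109827] ((116.80150604248047, 292.5271301269531), (23.427047729492188, 33.533748626708984), 27.758541107177734)
[ 0.6922 -0.4395  0.02  ]
[ 0.7091 -0.4779  0.02  ]
[ 0.6603 -0.4334  0.02  ]
[ 0.677  -0.4049  0.02  ]
[ 0.7266 -0.4468  0.02  ]
```

View pics/w1.png

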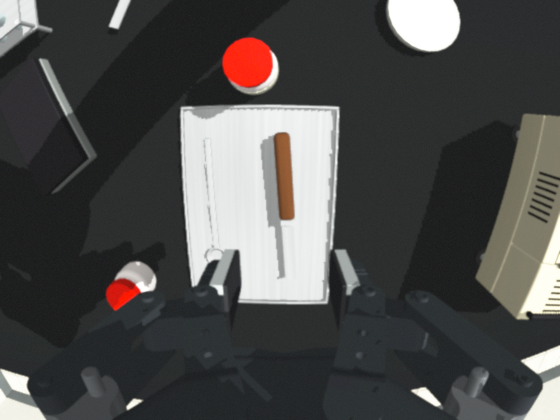

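The handle lies from (281,135) to (287,217), with the blade reaching about (281,277). The scoop is clear to its left. I'll check the axis direction.

```bash
python3 - <<'E'
from h import *
w=load("w1");t=load("t0")
for q in((281.5,277),(288,224)):print(onz(w,*q,.014,True).round(4))
for q in((281.5,135),(287.5,217)):print(onz(w,*q,.02,True).round(4))
for q in((339,181),(339,211)):print(onz(t,*q,.02).round(4))
g=cv2.cvtColor(w["color"],6)
for v in range(222,284,4):print(v,g[v,268:304:2])
E
```

```text
[ 0.6786 -0.208   0.014 ]
[ 0.6094 -0.1948  0.014 ]
[ 0.506  -0.1941  0.02  ]
[ 0.5988 -0.1946  0.02  ]
[ 0.5979 -0.1965  0.02  ]
[ 0.5074 -0.1961  0.02  ]
222 [174 149 153 153 151 154 188 237 235 236 235 236 236 240 239 237 234 235]
226 [185 192 200 167 152 153 165 219 221 221 225 230 231 236 238 237 234 235]
230 [234 233 235 221 152 155 156 216 234 237 233 232 230 235 238 237 234 236]
234 [234 233 235 221 154 154 156 203 234 237 234 232 229 235 238 237 234 236]
238 [234 233 235 228 165 156 155 194 231 236 234 232 229 235 239 236 235 236]
242 [234 232 235 233 177 156 153 184 231 236 235 232 230 234 239 237 234 236]
246 [235 233 235 233 176 156 153 172 228 236 236 232 230 233 239 237 235 237]
250 [234 233 235 234 220 156 154 167 227 235 236 234 231 234 238 238 235 237]
254 [235 234 235 235 222 157 153 158 225 236 237 234 232 233 237 237 236 237]
258 [235 234 235 234 224 158 154 154 218 234 237 235 232 231 238 236 235 237]
262 [235 234 235 235 234 181 155 152 207 234 238 236 232 232 236 237 236 236]
266 [235 233 234 234 234 181 153 151 198 235 238 237 234 233 237 237 236 237]
270 [235 234 234 233 235 199 155 151 185 233 238 237 235 232 237 236 236 236]
274 [235 233 233 232 236 228 153 151 174 230 237 237 235 233 235 236 236 236]
278 [236 232 233 234 226 184 207 215 229 233 237 238 236 233 235 235 236 236]
282 [236 232 233 233 237 238 234 233 235 234 235 236 236 237 238 236 236 235]
```

jog_arm(targets=[{"claw": 0, "tx": 0, "ty": 0, "tz": 0, "ax": 0, "ay": 0, "az": -4}, {"claw": 0, "tx": 7.5, "ty": 5, "tz": 40, "ax": 0, "ay": 0, "az": 0}, {"claw": 0, "tx": 0, "ty": 0, "tz": 40, "ax": 0, "ay": 0, "az": 0}, {"claw": 0, "tx": 0, "ty": 0, "tz": 40, "ax": 0, "ay": 0, "az": 0}, {"claw": 0, "tx": 0, "ty": 0, "tz": 0, "ax": 0, "ay": 0, "az": 0}, {"claw": 0, "tx": 0, "ty": 0, "tz": 0, "ax": 0, "ay": 0, "az": 0}])

```text
time: 3.38
tool_pos: [0.5489, -0.1888, 0.0909]
tool_rot: [0.012, 3.14, -0.001]
contact_force: [-0.8, -0.2, 0.1]
finger_gap: 0.0424
grip_force: 0.0
```

```bash
python3 look.py w2
```

```text
t 3.425 pos [ 0.5492 -0.189   0.0912] x [-1.     0.008 -0.002] z [ 0.002 -0.001 -1.   ] F [ 0.  -0.7 -0.3] gap 0.04225422640516321 grip 0.0 q [-0.43  0.57  1.59 -0.    0.98 -2.  ]
[187   0  81  72 195] [212.44102564  23.88717949] ((219.89230346679688, 27.361530303955078), (49.37836837768555, 85.16233825683594), 52.12501525878906)
[ 0.4107 -0.2339  0.02  ]
[ 0.412  -0.2711  0.02  ]
[ 0.3744 -0.2209  0.02  ]
[ 0.4074 -0.1988  0.02  ]
[ 0.4445 -0.2476  0.02  ]
[222  68  34  12  82] [240.47560976  75.17073171] ((239.21487426757812, 75.35911560058594), (4.930125713348389, 34.481876373291016), 73.1416015625)
[ 0.4479 -0.2199  0.02  ]
[ 0.4492 -0.2324  0.02  ]
[ 0.443  -0.2086  0.02  ]
[ 0.4465 -0.2076  0.02  ]
[ 0.4528 -0.2314  0.02  ]
[ 265  151   22  123 2595] [275.73911368 211.16878613] ((275.5, 212.0), (122.0, 21.0), 90.0)
[ 0.5492 -0.1953  0.02  ]
[ 0.5032 -0.2023  0.02  ]
[ 0.5034 -0.1871  0.02  ]
[ 0.6009 -0.1877  0.02  ]
[ 0.6008 -0.2047  0.02  ]
[ 42 325  37  34 356] [ 61.36235955 335.18258427] ((57.19889831542969, 337.8085632324219), (26.644359588623047, 35.1803092956543), 52.43141174316406)
[ 0.6986 -0.4486  0.02  ]
[ 0.7077 -0.4907  0.02  ]
[ 0.6651 -0.4254  0.02  ]
[ 0.6913 -0.4123  0.02  ]
[ 0.7382 -0.477   0.02  ]
```

jog_arm(targets=[{"claw": 0, "tx": -2, "ty": -6.5, "tz": 25, "ax": 0, "ay": 0, "az": 0}, {"claw": 0, "tx": 0, "ty": 0, "tz": 30, "ax": 0, "ay": 0, "az": 0}, {"claw": 0, "tx": 0, "ty": 0, "tz": 20, "ax": 0, "ay": 0, "az": 0}, {"claw": 0, "tx": 0, "ty": 0, "tz": 7, "ax": 0, "ay": 0, "az": 0}, {"claw": 0, "tx": 0, "ty": 0, "tz": 0, "ax": 0, "ay": 0, "az": 0}])

```text
time: 4.05
tool_pos: [0.5508, -0.1953, 0.0085]
tool_rot: [0.012, 3.141, -0.001]
contact_force: [-0.1, 0.6, 0.1]
finger_gap: 0.0429
grip_force: 0.0
```

jog_arm(targets=[{"claw": 1, "tx": 0, "ty": 0, "tz": 0, "ax": 0, "ay": 0, "az": 0}, {"claw": 1, "tx": 0, "ty": 0, "tz": 0, "ax": 0, "ay": 0, "az": 0}, {"claw": 1, "tx": 0, "ty": 0, "tz": 0, "ax": 0, "ay": 0, "az": 0}, {"claw": 1, "tx": 0, "ty": 0, "tz": 0, "ax": 0, "ay": 0, "az": 0}, {"claw": 1, "tx": 0, "ty": 0, "tz": 0, "ax": 0, "ay": 0, "az": 0}])

```text
time: 4.68
tool_pos: [0.5502, -0.195, 0.0076]
tool_rot: [-0.012, -3.142, 0.0]
contact_force: [0.4, 0.3, 0.0]
finger_gap: -0.0002
grip_force: 0.0
```

```bash
python3 look.py w3
```

```text
t 4.725 pos [ 0.5502 -0.1951  0.0076] x [-1.     0.008  0.   ] z [-0.  0. -1.] F [ 0.2  0.8 -0.2] gap 1.8491933580126674e-05 grip 0.0 q [-0.44  0.7   1.63  0.    0.81 -2.01]
[137   0 122  51 944] [213.8125      37.44385593] ((195.17311096191406, 28.88332176208496), (123.67717742919922, 40.01539993286133), 8.601385116577148)
[ 0.4354 -0.2358  0.02  ]
[ 0.4362 -0.2694  0.02  ]
[ 0.415 -0.267  0.02 ]
[ 0.4323 -0.2056  0.02  ]
[ 0.4517 -0.2084  0.02  ]
[ 267  165   35   92 2786] [283.90847093 206.59404164] ((284.0, 210.5), (91.0, 34.0), 90.0)
[ 0.5243 -0.1949  0.02  ]
[ 0.502  -0.2027  0.02  ]
[ 0.5021 -0.1868  0.02  ]
[ 0.5485 -0.1865  0.02  ]
[ 0.5484 -0.2038  0.02  ]
[279 330  12   9  82] [284.45121951 334.63414634] ((284.5, 334.0), (11.0, 8.0), 0.0)
[ 0.5988 -0.1952  0.02  ]
[ 0.6018 -0.1984  0.02  ]
[ 0.5958 -0.1984  0.02  ]
[ 0.5958 -0.1921  0.02  ]
[ 0.6019 -0.192   0.02  ]
[  0 378  52  42 801] [ 27.92384519 397.14856429] ((27.985870361328125, 398.00225830078125), (57.05729675292969, 19.89617347717285), 35.942108154296875)
[ 0.7177 -0.4505  0.02  ]
[ 0.7241 -0.503   0.02  ]
[ 0.685  -0.4561  0.02  ]
[ 0.7149 -0.4086  0.02  ]
[ 0.7568 -0.448   0.02  ]
```

View pics/w3.png

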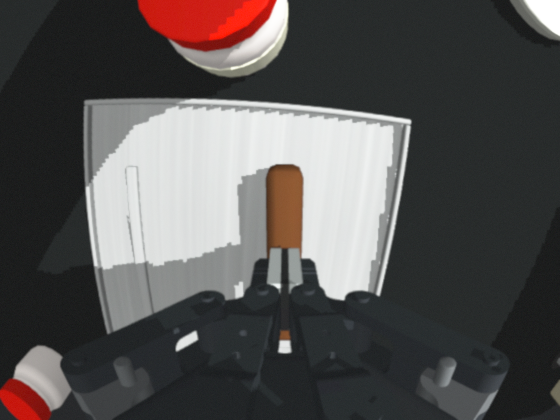

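The fingers are shut with nothing gripped; the pads appear at (284,265), above the handle. I'll work out how high the tips really are.

```bash
python3 - <<'E'
from h import *
w=load("w3");print(ray(w,284,207)[0],cv2.Rodrigues(np.array(w["rvec"]))[0].round(3).tolist())
for z in(.008,.02,.025,.03,.04,.05):print(z,[proj(w,(x,-.195,z),True).round(0).tolist() for x in(.539,.550,.561)])
for u,v in((284,248),):
  for z in (.008,.025,.03,.04):print(onz(w,u,v,z,True).round(4))
w=load("w2");print(ray(w,284,207)[0])
E
```

```text
[ 0.47898012 -0.19456836  0.17062905] [[0.007, 1.0, 0.001], [0.961, -0.007, 0.278], [0.278, -0.001, -0.961]]
0.008 [[284.0, 231.0], [284.0, 249.0], [284.0, 267.0]]
0.02 [[284.0, 239.0], [284.0, 259.0], [284.0, 278.0]]
0.025 [[284.0, 243.0], [284.0, 263.0], [284.0, 282.0]]
0.03 [[284.0, 247.0], [284.0, 268.0], [284.0, 287.0]]
0.04 [[284.0, 256.0], [284.0, 277.0], [284.0, 298.0]]
0.05 [[284.0, 266.0], [284.0, 289.0], [284.0, 310.0]]
[ 0.5492 -0.1951  0.008 ]
[ 0.5418 -0.1951  0.025 ]
[ 0.5397 -0.195   0.03  ]
[ 0.5353 -0.195   0.04  ]
[ 0.47751708 -0.1882464   0.25381457]
```

jog_arm(targets=[{"claw": 1, "tx": 0, "ty": 0, "tz": -20, "ax": 0, "ay": 0, "az": 0}, {"claw": 1, "tx": 0, "ty": 0, "tz": -40, "ax": 0, "ay": 0, "az": 0}, {"claw": 1, "tx": 0, "ty": 0, "tz": 0, "ax": 0, "ay": 0, "az": 0}])

```text
time: 5.1
tool_pos: [0.5517, -0.1958, 0.07]
tool_rot: [0.012, 3.138, -0.003]
contact_force: [0.2, 0.1, -0.4]
finger_gap: -0.0001
grip_force: 0.0
```

```bash
python3 - <<'E'
from h import *
w=snap("wrist","w4");pose()
a=load("w3")["color"][225:300,255:315];b=w["color"][225:300,255:315]
for u in (270,275,284,294):
  print(u);print(load("w3")["color"][226:296:4,u].tolist());print(w["color"][226:296:4,u].tolist())
cv2.imwrite("pics/c4.png",cv2.resize(np.hstack([a,b]),None,fx=6,fy=6))
E
```

```text
t 5.15 pos [ 0.5509 -0.1954  0.0686] x [-1.     0.008 -0.002] z [ 0.002 -0.001 -1.   ] F [ 0.4  0.6 -0.4] gap 2.828108670758464e-05 grip 0.0 q [-0.44  0.61  1.6  -0.    0.94 -2.01]
270
[[38, 62, 97], [35, 60, 95], [33, 59, 95], [36, 60, 96], [34, 60, 96], [35, 56, 89], [116, 122, 126], [139, 143, 140], [145, 147, 142], [151, 153, 147], [155, 158, 151], [155, 157, 150], [156, 159, 152], [156, 159, 152], [160, 163, 156], [52, 53, 47], [48, 47, 41], [50, 48, 42]]
[[154, 156, 152], [154, 155, 153], [154, 156, 154], [152, 155, 152], [154, 154, 151], [153, 154, 151], [160, 163, 157], [162, 165, 158], [157, 160, 153], [159, 164, 154], [164, 168, 159], [163, 169, 159], [164, 168, 159], [163, 167, 160], [170, 174, 165], [54, 54, 48], [53, 51, 46], [52, 50, 44]]
275
[[48, 81, 131], [47, 81, 130], [48, 80, 129], [43, 79, 128], [45, 79, 127], [43, 70, 108], [155, 157, 151], [156, 158, 152], [157, 159, 152], [156, 158, 152], [157, 160, 154], [156, 159, 152], [155, 157, 151], [157, 159, 152], [164, 166, 159], [184, 186, 179], [49, 46, 42], [48, 47, 41]]
[[37, 64, 98], [39, 65, 99], [38, 63, 98], [
[... 642 characters left out ...]
, 41], [43, 43, 41], [45, 45, 43], [44, 45, 44], [41, 40, 40], [34, 34, 33], [47, 47, 47], [50, 49, 47], [50, 50, 48]]
294
[[54, 90, 144], [52, 90, 144], [54, 89, 143], [54, 90, 145], [51, 88, 143], [56, 90, 142], [157, 158, 152], [156, 159, 152], [156, 158, 151], [157, 159, 152], [157, 159, 153], [157, 160, 154], [156, 158, 152], [157, 159, 153], [144, 146, 139], [111, 112, 107], [49, 48, 43], [48, 45, 39]]
[[54, 95, 150], [55, 95, 150], [54, 94, 149], [52, 94, 150], [55, 95, 150], [58, 96, 148], [164, 168, 159], [165, 168, 160], [164, 167, 160], [164, 167, 159], [164, 168, 160], [165, 170, 161], [163, 167, 159], [164, 168, 159], [132, 134, 128], [120, 120, 115], [53, 52, 45], [52, 50, 44]]
```

View pics/c4.png

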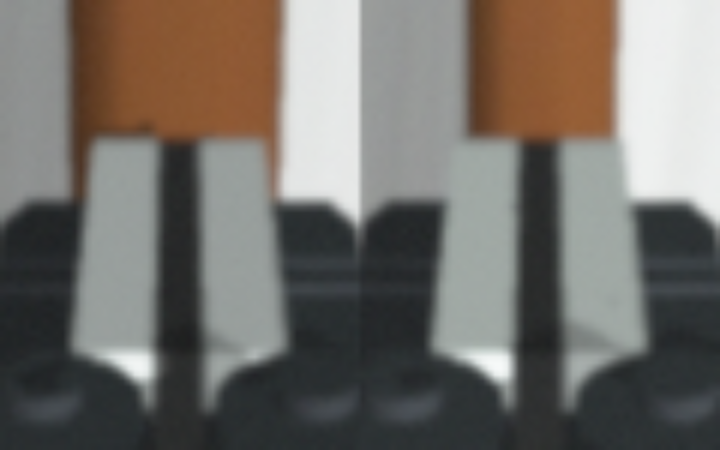

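The tip edge stays at v=248 in both crops, so the finger ends sit about 20 mm short of the reported TCP, above the handle. I'll open the fingers and go deeper, watching the force.

jog_arm(targets=[{"claw": 0, "tx": 0, "ty": 0, "tz": 0, "ax": 0, "ay": 0, "az": 0}, {"claw": 0, "tx": 0, "ty": 0, "tz": 0, "ax": 0, "ay": 0, "az": 0}, {"claw": 0, "tx": 0, "ty": 0, "tz": 30, "ax": 0, "ay": 0, "az": 0}, {"claw": 0, "tx": 0, "ty": 0, "tz": 30, "ax": 0, "ay": 0, "az": 0}, {"claw": 0, "tx": 0, "ty": 0, "tz": 10, "ax": 0, "ay": 0, "az": 0}, {"claw": 0, "tx": 0, "ty": 0, "tz": 5, "ax": 0, "ay": 0, "az": 0}, {"claw": 0, "tx": 0, "ty": 0, "tz": 0, "ax": 0, "ay": 0, "az": 0}])

```text
time: 6.02
tool_pos: [0.5504, -0.1952, -0.0071]
tool_rot: [0.012, 3.141, -0.0]
contact_force: [0.0, -0.6, 0.7]
finger_gap: 0.0424
grip_force: 0.0
```

jog_arm(targets=[{"claw": 0, "tx": 0, "ty": 0, "tz": 3, "ax": 0, "ay": 0, "az": 0}, {"claw": 0, "tx": 0, "ty": 0, "tz": 0, "ax": 0, "ay": 0, "az": 0}])

```text
time: 6.28
tool_pos: [0.5503, -0.1951, -0.0101]
tool_rot: [0.012, 3.141, -0.0]
contact_force: [0.8, 0.0, -0.4]
finger_gap: 0.0426
grip_force: 0.0
```

jog_arm(targets=[{"claw": 0, "tx": 0, "ty": 0, "tz": 2, "ax": 0, "ay": 0, "az": 0}, {"claw": 1, "tx": 0, "ty": 0, "tz": 0, "ax": 0, "ay": 0, "az": 0}, {"claw": 1, "tx": 0, "ty": 0, "tz": 0, "ax": 0, "ay": 0, "az": 0}, {"claw": 1, "tx": 0, "ty": 0, "tz": 0, "ax": 0, "ay": 0, "az": 0}, {"claw": 1, "tx": 0, "ty": 0, "tz": 0, "ax": 0, "ay": 0, "az": 0}])

```text
time: 6.9
tool_pos: [0.5502, -0.1951, -0.0122]
tool_rot: [0.012, 3.141, -0.0]
contact_force: [-0.7, 1.4, 6.4]
finger_gap: 0.0164
grip_force: 59.4
```

jog_arm(targets=[{"claw": 1, "tx": 0, "ty": 0, "tz": -20, "ax": 0, "ay": 0, "az": 0}, {"claw": 1, "tx": 0, "ty": 0, "tz": -40, "ax": 0, "ay": 0, "az": 0}, {"claw": 1, "tx": 0, "ty": 0, "tz": -50, "ax": 0, "ay": 0, "az": 0}, {"claw": 1, "tx": 0, "ty": 0, "tz": -50, "ax": 0, "ay": 0, "az": 0}, {"claw": 1, "tx": 0, "ty": 0, "tz": -50, "ax": 0, "ay": 0, "az": 0}, {"claw": 1, "tx": 0, "ty": 40, "tz": 0, "ax": 0, "ay": 0, "az": 5}, {"claw": 1, "tx": 0, "ty": 45, "tz": 0, "ax": 0, "ay": 0, "az": 5}, {"claw": 1, "tx": 0, "ty": 50, "tz": 0, "ax": 0, "ay": 0, "az": 5}, {"claw": 1, "tx": 10, "ty": 50, "tz": 0, "ax": 0, "ay": 0, "az": 0}, {"claw": 1, "tx": 30, "ty": 40, "tz": 0, "ax": 0, "ay": 0, "az": 0}, {"claw": 1, "tx": 30, "ty": 20, "tz": 0, "ax": 0, "ay": 0, "az": 0}, {"claw": 1, "tx": 0, "ty": 0, "tz": 0, "ax": 0, "ay": 0, "az": 0}, {"claw": 1, "tx": 0, "ty": 0, "tz": 0, "ax": 0, "ay": 0, "az": 0}])

```text
time: 8.52
tool_pos: [0.526, 0.0634, 0.1977]
tool_rot: [0.422, 3.113, -0.0]
contact_force: [0.3, -0.4, 0.2]
finger_gap: 0.0166
grip_force: 58.7
```

```bash
python3 - <<'E'
from h import *
pose();w=snap("wrist","w5");t=snap("top","t5");s=snap("scene","s5")
for p in((.530,.193,.136),(.661,.157,.136)):print(proj(w,p,True))
h=np.zeros((420,800,3),np.uint8);h[:,:560]=w["color"];h[:240,560:800]=cv2.resize(t["color"][100:220,190:310],None,fx=2,fy=2)
cv2.imwrite("pics/c5.png",h)
E
```

```text
t 8.525 pos [0.526  0.0634 0.1977] x [-0.964  0.266 -0.   ] z [ 0. -0. -1.] F [ 0.3 -0.4  0.2] gap 0.01658795360540704 grip 58.70369553565979 q [ 0.01  0.37  1.6  -0.    1.17 -1.29]
[448.6022041  176.52597431]
[422.73808269 324.52661794]
```

View pics/c5.png

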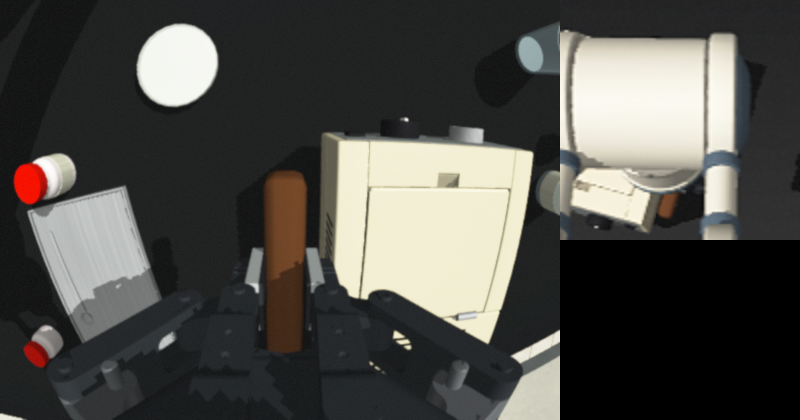

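The held spatula's handle is at (285,260), and the recess is at (449,181), within 3 px of the prediction. Next, a second view from the other side to get the height.

jog_arm(targets=[{"claw": 1, "tx": 10, "ty": 40, "tz": 0, "ax": 0, "ay": 0, "az": 0}, {"claw": 1, "tx": 10, "ty": 50, "tz": 0, "ax": 0, "ay": 0, "az": 0}, {"claw": 1, "tx": 10, "ty": 50, "tz": 0, "ax": 0, "ay": 0, "az": 0}, {"claw": 1, "tx": 10, "ty": 50, "tz": 0, "ax": 0, "ay": 0, "az": 0}, {"claw": 1, "tx": 10, "ty": 40, "tz": 0, "ax": 0, "ay": 0, "az": 0}, {"claw": 1, "tx": 0, "ty": 0, "tz": 0, "ax": 0, "ay": 0, "az": 0}, {"claw": 1, "tx": 0, "ty": 0, "tz": 0, "ax": 0, "ay": 0, "az": 0}])

```text
time: 9.55
tool_pos: [0.5389, 0.2979, 0.1973]
tool_rot: [-0.423, -3.113, 0.001]
contact_force: [-0.4, -0.6, -1.2]
finger_gap: 0.0164
grip_force: 58.9
```

```bash
python3 - <<'E'
from h import *
pose();w2=snap("wrist","w6");w1=load("w5")
pr=[];C=[]
for w in(w1,w2):
  q=proj(w,(.536,.1915,.136),True);print("pred",q.round())
  u0,v0=q.astype(int);u0-=25;v0-=25
  g=cv2.cvtColor(w["color"],6)[v0:v0+50,u0:u0+50];bg=np.median(g)
  m=((g<bg*0.85)).astype(np.uint8)
  n,l,st,ce=cv2.connectedComponentsWithStats(m)
  for i in range(1,n):
    if st[i,4]>30:print(st[i]+[u0,v0,0,0,0],ce[i]+[u0,v0])
  print(bg);print("\n".join("".join("#" if x<bg*.7 else "+" if x<bg*.92 else "." for x in r) for r in g)); print(u0,v0)
E
```

```text
t 9.55 pos [0.5389 0.2979 0.1973] x [-0.964  0.267  0.   ] z [-0. -0. -1.] F [-0.4 -0.6 -1.2] gap 0.016357315662185772 grip 58.89652132987976 q [ 0.41  0.49  1.38 -0.    1.27 -0.89]
pred [448. 184.]
[436 173  24  15 322] [448.03726708 180.15838509]
236.0
..................................................
..................................................
..................................................
..................................................
..................................................
..................................................
..................................................
..................................................
..................................................
..................................................
..................................................
..................................................
..................................................
..................+...............................
................++++++++++++++++++++++............
................+++++++++######++++##+............
................+++++++++++++
[... 3643 characters left out ...]
.............................
..................................................
..................................................
..................................................
..................................................
..................................................
..................................................
..................................................
..................................................
..................................................
.................................................+
..............................................++++
............................................+++###
..........................................+++#####
128 220
```

```bash
python3 - <<'E'
from h import *
a=load("w5");b=load("w6")
for n,p,q in(("lipR?",(437.5,172.8),(144.5,233.6)),("lipL?",(459.5,172.8),(167,234.4)),("lip",(448.5,172.8),(156,234)),("edge",(447.8,187.2),(157.3,247.7))):print(n,*two(a,p,b,q,True,True))
E
```

```text
lipR? [0.52558599 0.18544647 0.13231568] 0.0006057363036549347
lipL? [0.53050293 0.20489356 0.13300256] 0.00017156408164630517
lip [0.52822376 0.19526506 0.13212729] 0.00013285346392938132
edge [0.53906973 0.19231349 0.13341832] 9.503940434434965e-05
```

jog_arm(targets=[{"claw": 1, "tx": 20, "ty": -34, "tz": -16, "ax": 0, "ay": 0, "az": 0}, {"claw": 1, "tx": 20, "ty": -34, "tz": -15, "ax": 0, "ay": 0, "az": 0}, {"claw": 1, "tx": 19, "ty": -34, "tz": -15, "ax": 0, "ay": 0, "az": 0}, {"claw": 1, "tx": 0, "ty": 0, "tz": 0, "ax": 0, "ay": 7, "az": 0}, {"claw": 1, "tx": 0, "ty": 0, "tz": 0, "ax": 0, "ay": 7, "az": 0}, {"claw": 1, "tx": 0, "ty": 0, "tz": 0, "ax": 0, "ay": 7, "az": 0}, {"claw": 1, "tx": 0, "ty": 0, "tz": 0, "ax": 0, "ay": 7, "az": 0}, {"claw": 1, "tx": 0, "ty": 0, "tz": 0, "ax": 0, "ay": 7, "az": 0}, {"claw": 1, "tx": 0, "ty": 0, "tz": 20, "ax": 0, "ay": 0, "az": 0}, {"claw": 1, "tx": 0, "ty": 0, "tz": 20, "ax": 0, "ay": 0, "az": 0}, {"claw": 1, "tx": 0, "ty": 0, "tz": 0, "ax": 0, "ay": 0, "az": 0}, {"claw": 1, "tx": 0, "ty": 0, "tz": 0, "ax": 0, "ay": 0, "az": 0}])

```text
time: 11.1
tool_pos: [0.4333, 0.2216, 0.2115]
tool_rot: [-0.341, -2.512, -0.108]
contact_force: [0.1, 0.0, -0.7]
finger_gap: 0.0164
grip_force: 58.9
```

```bash
python3 - <<'E'
from h import *
p,m=pose();tip=p+m@[-.1308,0,-.026];print("tip",tip, "rel lip tool axes",(m.T@(tip-[.528,.195,.1325])*1000).round(1))
w=snap("wrist","w7");s=snap("scene","s7");print(proj(s,tip),proj(s,p+m@[-.0808,0,-.026]),proj(w,(.528,.195,.1325),True))
a=s["color"][195:295,235:345]
h=np.zeros((420,800,3),np.uint8);h[:,:360]=w["color"][:,100:460];h[:400,360:800]=cv2.resize(a,None,fx=4,fy=4,interpolation=2);cv2.imwrite("pics/c7.png",h)
E
```

```text
t 11.1 pos [0.4333 0.2216 0.2115] x [-0.79   0.219  0.573] z [-0.552  0.153 -0.82 ] F [ 0.1  0.  -0.7] gap 0.016413289550211797 grip 58.942310214042664 q [ 0.17  0.59  1.35  0.25  1.76 -1.16]
tip [0.55095059 0.18898676 0.15790861] rel lip tool axes [ -4.9   0.3 -34.4]
[306.57436613 232.82780922] [318.25827107 221.85474515] [283.82363572 392.89240429]
```

View pics/c7.png

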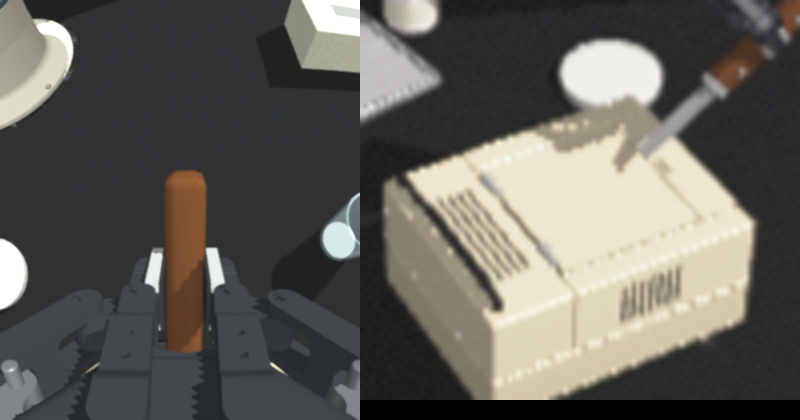

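The scene crop shows the blade tip at (305,233) in full-image pixels, about 1 px from the prediction. Now I'll approach along the recess normal and feel for the floor.

jog_arm(targets=[{"claw": 1, "tx": 0, "ty": 0, "tz": 14, "ax": 0, "ay": 0, "az": 0}, {"claw": 1, "tx": 0, "ty": 0, "tz": 12, "ax": 0, "ay": 0, "az": 0}, {"claw": 1, "tx": 0, "ty": 0, "tz": 3, "ax": 0, "ay": 0, "az": 0}, {"claw": 1, "tx": 0, "ty": 0, "tz": 0, "ax": 0, "ay": 0, "az": 0}])

```text
time: 11.7
tool_pos: [0.4163, 0.2266, 0.1869]
tool_rot: [-0.34, -2.511, -0.107]
contact_force: [0.6, 0.1, -0.9]
finger_gap: 0.0166
grip_force: 58.9
```

jog_arm(targets=[{"claw": 1, "tx": 0, "ty": 0, "tz": 1, "ax": 0, "ay": 0, "az": 0}, {"claw": 1, "tx": 0, "ty": 0, "tz": 0, "ax": 0, "ay": 0, "az": 0}])

```text
time: 11.95
tool_pos: [0.4161, 0.2267, 0.1863]
tool_rot: [-0.34, -2.512, -0.107]
contact_force: [0.1, -0.1, -0.6]
finger_gap: 0.0166
grip_force: 58.9
```

jog_arm(targets=[{"claw": 1, "tx": 0, "ty": 0, "tz": 1, "ax": 0, "ay": 0, "az": 0}, {"claw": 1, "tx": 0, "ty": 0, "tz": 0, "ax": 0, "ay": 0, "az": 0}])

```text
time: 12.2
tool_pos: [0.4155, 0.2268, 0.1854]
tool_rot: [-0.34, -2.512, -0.107]
contact_force: [0.9, -1.0, -0.3]
finger_gap: 0.0164
grip_force: 59.0
```

jog_arm(targets=[{"claw": 1, "tx": 0, "ty": 0, "tz": 1, "ax": 0, "ay": 0, "az": 0}, {"claw": 1, "tx": 0, "ty": 0, "tz": 0, "ax": 0, "ay": 0, "az": 0}])

```text
time: 12.45
tool_pos: [0.4149, 0.227, 0.1846]
tool_rot: [-0.34, -2.511, -0.107]
contact_force: [1.6, 0.1, 1.1]
finger_gap: 0.0168
grip_force: 59.2
```

jog_arm(targets=[{"claw": 1, "tx": 0, "ty": 0, "tz": 0.7, "ax": 0, "ay": 0, "az": 0}, {"claw": 1, "tx": 0, "ty": 0, "tz": 0, "ax": 0, "ay": 0, "az": 0}])

```text
time: 12.7
tool_pos: [0.4146, 0.2271, 0.1841]
tool_rot: [-0.34, -2.512, -0.107]
contact_force: [1.4, 0.0, 2.3]
finger_gap: 0.017
grip_force: 59.4
```

jog_arm(targets=[{"claw": 1, "tx": 0, "ty": 0, "tz": 0.5, "ax": 0, "ay": 0, "az": 0}, {"claw": 1, "tx": 0, "ty": 0, "tz": 0, "ax": 0, "ay": 0, "az": 0}])

```text
time: 12.95
tool_pos: [0.4143, 0.2272, 0.1837]
tool_rot: [-0.34, -2.512, -0.107]
contact_force: [2.0, -0.5, 4.3]
finger_gap: 0.0165
grip_force: 59.5
```

jog_arm(targets=[{"claw": 1, "tx": 0, "ty": 0, "tz": -0.8, "ax": 0, "ay": 0, "az": 0}, {"claw": 1, "tx": -3, "ty": 0, "tz": 0, "ax": 0, "ay": 0, "az": 0}, {"claw": 1, "tx": 0, "ty": 0, "tz": 0, "ax": 0, "ay": 0, "az": 0}])

```text
time: 13.32
tool_pos: [0.4171, 0.2263, 0.1823]
tool_rot: [-0.341, -2.511, -0.107]
contact_force: [2.6, -0.3, 2.8]
finger_gap: 0.0161
grip_force: 59.5
```

jog_arm(targets=[{"claw": 1, "tx": -3, "ty": 0, "tz": 0, "ax": 0, "ay": 0, "az": 0}, {"claw": 1, "tx": 0, "ty": 0, "tz": 0, "ax": 0, "ay": 0, "az": 0}])

```text
time: 13.58
tool_pos: [0.4196, 0.2256, 0.1806]
tool_rot: [-0.341, -2.511, -0.107]
contact_force: [2.5, -1.6, 2.0]
finger_gap: 0.0163
grip_force: 59.5
```

jog_arm(targets=[{"claw": 1, "tx": -2, "ty": 0, "tz": 0, "ax": 0, "ay": 0, "az": 0}, {"claw": 1, "tx": 0, "ty": 0, "tz": 0, "ax": 0, "ay": 0, "az": 0}])

```text
time: 13.82
tool_pos: [0.4211, 0.2252, 0.1796]
tool_rot: [-0.341, -2.511, -0.107]
contact_force: [1.5, -0.9, 2.6]
finger_gap: 0.0166
grip_force: 59.5
```

jog_arm(targets=[{"claw": 1, "tx": -3, "ty": 0, "tz": 0, "ax": 0, "ay": 0, "az": 0}, {"claw": 1, "tx": 0, "ty": 0, "tz": 0, "ax": 0, "ay": 0, "az": 0}])

```text
time: 14.08
tool_pos: [0.4236, 0.2246, 0.1778]
tool_rot: [-0.341, -2.512, -0.107]
contact_force: [2.1, -1.7, 2.4]
finger_gap: 0.0165
grip_force: 59.5
```

jog_arm(targets=[{"claw": 1, "tx": -3, "ty": 0, "tz": 0, "ax": 0, "ay": 0, "az": 0}, {"claw": 1, "tx": 0, "ty": 0, "tz": 0, "ax": 0, "ay": 0, "az": 0}])

```text
time: 14.32
tool_pos: [0.4259, 0.2239, 0.176]
tool_rot: [-0.341, -2.511, -0.107]
contact_force: [2.8, -1.0, 2.4]
finger_gap: 0.0163
grip_force: 59.5
```

jog_arm(targets=[{"claw": 1, "tx": -3, "ty": 0, "tz": 0, "ax": 0, "ay": 0, "az": 0}, {"claw": 1, "tx": 0, "ty": 0, "tz": 0, "ax": 0, "ay": 0, "az": 0}])

```text
time: 14.58
tool_pos: [0.4283, 0.2233, 0.1743]
tool_rot: [-0.341, -2.512, -0.107]
contact_force: [3.0, -0.8, 2.4]
finger_gap: 0.0163
grip_force: 59.6
```

jog_arm(targets=[{"claw": 1, "tx": -2.5, "ty": 0, "tz": 0, "ax": 0, "ay": 0, "az": 0}, {"claw": 1, "tx": 0, "ty": 0, "tz": 0, "ax": 0, "ay": 0, "az": 0}])

```text
time: 14.82
tool_pos: [0.4302, 0.2227, 0.173]
tool_rot: [-0.34, -2.511, -0.107]
contact_force: [2.6, -0.9, 3.4]
finger_gap: 0.0167
grip_force: 59.6
```

jog_arm(targets=[{"claw": 1, "tx": -2.5, "ty": 0, "tz": 0, "ax": 0, "ay": 0, "az": 0}, {"claw": 1, "tx": 0, "ty": 0, "tz": 0, "ax": 0, "ay": 0, "az": 0}])

```text
time: 15.08
tool_pos: [0.4321, 0.2222, 0.1716]
tool_rot: [-0.341, -2.511, -0.107]
contact_force: [2.7, -0.9, 3.3]
finger_gap: 0.0166
grip_force: 59.6
```

```bash
python3 - <<'E'
from h import *
p,m=pose();tip=p+m@[-.1308,0,-.026];r=(m.T@(tip-[.528,.195,.1325])*1000);print(r.round(1))
E
```

```text
t 15.075 pos [0.4321 0.2222 0.1716] x [-0.79   0.218  0.573] z [-0.553  0.153 -0.819] F [ 2.7 -0.9  3.3] gap 0.01659010533143463 grip 59.621402621269226 q [ 0.17  0.63  1.39  0.25  1.68 -1.18]
[-26.8   0.7  -0.9]
```

jog_arm(targets=[{"claw": 1, "tx": -1.45, "ty": 0, "tz": 5.4, "ax": 0, "ay": -3, "az": 0}, {"claw": 1, "tx": -1.45, "ty": 0, "tz": 5.4, "ax": 0, "ay": -3, "az": 0}, {"claw": 1, "tx": 0, "ty": 0, "tz": 0, "ax": 0, "ay": 0, "az": 0}])

```text
time: 15.45
tool_pos: [0.4283, 0.2233, 0.1614]
tool_rot: [-0.354, -2.615, -0.092]
contact_force: [2.0, -0.8, 4.2]
finger_gap: 0.0169
grip_force: 59.5
```

jog_arm(targets=[{"claw": 1, "tx": -1.45, "ty": 0, "tz": 5.4, "ax": 0, "ay": -3, "az": 0}, {"claw": 1, "tx": -1.45, "ty": 0, "tz": 5.4, "ax": 0, "ay": -3, "az": 0}, {"claw": 1, "tx": 0, "ty": 0, "tz": 0, "ax": 0, "ay": 0, "az": 0}])

```text
time: 15.82
tool_pos: [0.426, 0.2239, 0.1504]
tool_rot: [-0.368, -2.717, -0.075]
contact_force: [0.9, -0.3, 4.4]
finger_gap: 0.0164
grip_force: 59.6
```

jog_arm(targets=[{"claw": 1, "tx": -1.45, "ty": 0, "tz": 5.4, "ax": 0, "ay": -3, "az": 0}, {"claw": 1, "tx": -1.45, "ty": 0, "tz": 5.4, "ax": 0, "ay": -3, "az": 0}, {"claw": 1, "tx": 0, "ty": 0, "tz": 0, "ax": 0, "ay": 0, "az": 0}])

```text
time: 16.2
tool_pos: [0.4249, 0.2242, 0.1393]
tool_rot: [-0.382, -2.82, -0.057]
contact_force: [1.6, -0.3, 4.9]
finger_gap: 0.0164
grip_force: 59.6
```

jog_arm(targets=[{"claw": 1, "tx": -1.45, "ty": 0, "tz": 5.4, "ax": 0, "ay": -3, "az": 0}, {"claw": 1, "tx": -1.45, "ty": 0, "tz": 5.4, "ax": 0, "ay": -3, "az": 0}, {"claw": 1, "tx": 0, "ty": 0, "tz": 0, "ax": 0, "ay": 0, "az": 0}])

```text
time: 16.58
tool_pos: [0.4247, 0.2243, 0.128]
tool_rot: [-0.396, -2.922, -0.038]
contact_force: [-0.0, -0.5, 5.0]
finger_gap: 0.0166
grip_force: 59.6
```

```bash
python3 - <<'E'
from h import *
p,m=pose();print(env.get_state()["moment"]);tip=p+m@[-.1308,0,-.026];print(tip,(m.T@(tip-[.528,.195,.1325])*1000).round(1))
E
```

```text
t 16.575 pos [0.4247 0.2243 0.128 ] x [-0.946  0.261  0.193] z [-0.186  0.051 -0.981] F [-0.  -0.5  5. ] gap 0.0165675343740933 grip 59.63570058345795 q [ 0.29  0.47  1.68  0.11  1.16 -1.07]
[-0.26062388 -0.58092698 -0.00491468]
[0.55323891 0.18879931 0.1282912 ] [-26.3   0.7  -0.9]
```

jog_arm(targets=[{"claw": 1, "tx": -1.45, "ty": 0, "tz": 5.4, "ax": 0, "ay": -3, "az": 0}, {"claw": 1, "tx": -1.45, "ty": 0, "tz": 5.4, "ax": 0, "ay": -3, "az": 0}, {"claw": 1, "tx": 0, "ty": 0, "tz": 0, "ax": 0, "ay": 0, "az": 0}])

```text
time: 16.95
tool_pos: [0.4257, 0.2239, 0.1168]
tool_rot: [-0.41, -3.025, -0.017]
contact_force: [0.9, -1.2, 4.7]
finger_gap: 0.0164
grip_force: 59.7
```

jog_arm(targets=[{"claw": 1, "tx": -1.45, "ty": 0, "tz": 5.4, "ax": 0, "ay": -3, "az": 0}, {"claw": 1, "tx": -1.45, "ty": 0, "tz": 5.4, "ax": 0, "ay": -3, "az": 0}, {"claw": 1, "tx": 0, "ty": 0, "tz": 0, "ax": 0, "ay": 0, "az": 0}])

```text
time: 17.32
tool_pos: [0.4278, 0.2232, 0.1057]
tool_rot: [0.42, 3.098, -0.005]
contact_force: [-1.1, -0.3, 6.2]
finger_gap: 0.0167
grip_force: 59.9
```

```bash
python3 - <<'E'
from h import *
pose();print(env.get_state()["moment"])
s=snap("scene","s8");cv2.imwrite("pics/c8.png",cv2.resize(s["color"][195:295,235:345],None,fx=7,fy=6,interpolation=2))
E
```

```text
t 17.325 pos [0.4278 0.2232 0.1057] x [-0.964  0.266 -0.015] z [ 0.014 -0.005 -1.   ] F [-1.1 -0.3  6.2] gap 0.016700625566781042 grip 59.85131621360779 q [ 0.36  0.44  1.82 -0.01  0.87 -0.93]
[-0.1806691  -0.33445851 -0.03917632]
```

jog_arm(targets=[{"claw": 1, "tx": 0, "ty": 0, "tz": -2, "ax": 0, "ay": 0, "az": 0}, {"claw": 1, "tx": 0, "ty": 0, "tz": 0, "ax": 0, "ay": 0, "az": 0}])

```text
time: 17.62
tool_pos: [0.4279, 0.223, 0.1076]
tool_rot: [0.421, 3.098, -0.005]
contact_force: [-0.6, 0.5, -0.3]
finger_gap: 0.0161
grip_force: 59.0
```

jog_arm(targets=[{"claw": 1, "tx": 0, "ty": 0, "tz": -2, "ax": 0, "ay": 0, "az": 0}, {"claw": 1, "tx": 0, "ty": 0, "tz": 0, "ax": 0, "ay": 0, "az": 0}])

```text
time: 17.88
tool_pos: [0.4278, 0.2232, 0.1097]
tool_rot: [0.42, 3.097, -0.004]
contact_force: [-0.0, -0.2, -1.4]
finger_gap: 0.0164
grip_force: 58.9
```

jog_arm(targets=[{"claw": 1, "tx": 0, "ty": 0, "tz": -2, "ax": 0, "ay": 0, "az": 0}, {"claw": 1, "tx": 0, "ty": 0, "tz": 0, "ax": 0, "ay": 0, "az": 0}])

```text
time: 18.12
tool_pos: [0.4279, 0.2233, 0.1118]
tool_rot: [0.42, 3.096, -0.004]
contact_force: [-0.3, -0.6, -2.2]
finger_gap: 0.0165
grip_force: 58.8
```

jog_arm(targets=[{"claw": 1, "tx": -3, "ty": 0, "tz": -9, "ax": 0, "ay": 0, "az": 0}, {"claw": 1, "tx": -4, "ty": 0, "tz": -9.5, "ax": 0, "ay": 0, "az": 0}, {"claw": 1, "tx": -3.5, "ty": 0, "tz": -10, "ax": 0, "ay": 0, "az": 0}, {"claw": 1, "tx": -3.7, "ty": 0, "tz": -9.7, "ax": 0, "ay": 0, "az": 0}, {"claw": 1, "tx": -5, "ty": 0, "tz": -9, "ax": 0, "ay": 0, "az": 0}, {"claw": 1, "tx": -5.9, "ty": 0, "tz": -8.9, "ax": 0, "ay": 0, "az": 0}, {"claw": 1, "tx": 0, "ty": 0, "tz": 0, "ax": 0, "ay": 0, "az": 0}])

```text
time: 19.0
tool_pos: [0.4522, 0.2169, 0.169]
tool_rot: [0.42, 3.094, -0.003]
contact_force: [0.6, 0.9, -1.0]
finger_gap: 0.0164
grip_force: 58.9
```

```bash
python3 - <<'E'
from h import *
pose()
s=snap("scene","s9");cv2.imwrite("pics/c9.png",np.vstack([cv2.resize(s["color"][165:305,225:365],None,fx=4,fy=4,interpolation=2)]))
E
```

```text
t 19.0 pos [0.4522 0.2169 0.169 ] x [-0.964  0.266 -0.019] z [ 0.018 -0.004 -1.   ] F [ 0.6  0.9 -1. ] gap 0.01642301550684438 grip 58.94400179386139 q [ 0.34  0.36  1.71 -0.01  1.05 -0.96]
```

View pics/c9.png

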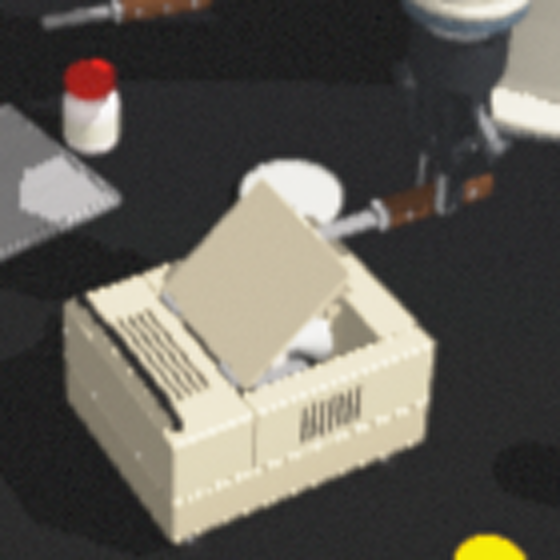

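The cover is up at roughly 40–45°, with the blade under it. I'll continue the arc.

jog_arm(targets=[{"claw": 1, "tx": -6.5, "ty": 0, "tz": -8, "ax": 0, "ay": 0, "az": 0}, {"claw": 1, "tx": -7.7, "ty": 0, "tz": -7.5, "ax": 0, "ay": 0, "az": 0}, {"claw": 1, "tx": -8.3, "ty": 0, "tz": -6.5, "ax": 0, "ay": 0, "az": 0}, {"claw": 1, "tx": -8.8, "ty": 0, "tz": -5.5, "ax": 0, "ay": 0, "az": 0}, {"claw": 1, "tx": -9.3, "ty": 0, "tz": -4.5, "ax": 0, "ay": 0, "az": 0}, {"claw": 1, "tx": -9.8, "ty": 0, "tz": -3, "ax": 0, "ay": 0, "az": 0}, {"claw": 1, "tx": -10, "ty": 0, "tz": -1, "ax": 0, "ay": 0, "az": 0}, {"claw": 1, "tx": -10.5, "ty": 0, "tz": 0, "ax": 0, "ay": 0, "az": 0}, {"claw": 1, "tx": -10.5, "ty": 0, "tz": 0, "ax": 0, "ay": 0, "az": 0}, {"claw": 1, "tx": -10.5, "ty": 0, "tz": 0, "ax": 0, "ay": 0, "az": 0}, {"claw": 1, "tx": 0, "ty": 0, "tz": 0, "ax": 0, "ay": 0, "az": 0}, {"claw": 1, "tx": 0, "ty": 0, "tz": 0, "ax": 0, "ay": 0, "az": 0}])

```text
time: 20.55
tool_pos: [0.5391, 0.1926, 0.2058]
tool_rot: [0.42, 3.096, -0.004]
contact_force: [-0.3, -0.2, -0.7]
finger_gap: 0.0165
grip_force: 58.9
```

```bash
python3 - <<'E'
from h import *
p,m=pose();t=p+m@[-.1308,0,-.026];d=t-[.528,.195,.1325];print(d@[.964,-.267,0],d@[.267,.964,0],d[2])
E
```

```text
t 20.55 pos [0.5391 0.1926 0.2058] x [-0.964  0.266 -0.017] z [ 0.017 -0.005 -1.   ] F [-0.3 -0.2 -0.7] gap 0.016513050015216506 grip 58.94614934921265 q [ 0.24  0.42  1.5  -0.01  1.21 -1.05]
0.14170246683785181 0.000717072011093849 0.10158885197873432
```

jog_arm(targets=[{"claw": 1, "tx": -3, "ty": 0, "tz": 0, "ax": 0, "ay": 0, "az": 0}, {"claw": 1, "tx": -2, "ty": 0, "tz": 0, "ax": 0, "ay": 0, "az": 0}, {"claw": 1, "tx": 0, "ty": 0, "tz": 0, "ax": 0, "ay": 0, "az": 0}, {"claw": 1, "tx": 10, "ty": 0, "tz": 0, "ax": 0, "ay": 0, "az": 0}, {"claw": 1, "tx": 30, "ty": 0, "tz": 0, "ax": 0, "ay": 0, "az": 0}, {"claw": 1, "tx": 40, "ty": 0, "tz": 0, "ax": 0, "ay": 0, "az": 0}, {"claw": 1, "tx": 40, "ty": 0, "tz": 0, "ax": 0, "ay": 0, "az": 0}, {"claw": 1, "tx": 0, "ty": -30, "tz": 0, "ax": 0, "ay": 0, "az": 0}, {"claw": 1, "tx": 0, "ty": -40, "tz": 0, "ax": 0, "ay": 0, "az": 0}, {"claw": 1, "tx": 0, "ty": -50, "tz": 0, "ax": 0, "ay": 0, "az": 0}, {"claw": 1, "tx": 0, "ty": -50, "tz": 0, "ax": 0, "ay": 0, "az": 0}, {"claw": 1, "tx": 0, "ty": -50, "tz": 0, "ax": 0, "ay": 0, "az": 0}, {"claw": 1, "tx": 0, "ty": -40, "tz": 0, "ax": 0, "ay": 0, "az": 0}, {"claw": 1, "tx": 0, "ty": 0, "tz": 0, "ax": 0, "ay": -1, "az": 0}, {"claw": 1, "tx": 0, "ty": 0, "tz": 0, "ax": 0, "ay": 0, "az": 0}])

```text
time: 22.42
tool_pos: [0.3587, -0.0269, 0.204]
tool_rot: [0.418, 3.078, -0.007]
contact_force: [0.3, -0.3, -1.0]
finger_gap: 0.0166
grip_force: 59.1
```

```bash
python3 - <<'E'
from h import *
pose()
s=snap("scene","s10");t=snap("top","t10")
# cover edge corners predicted for several angles
L=np.array([.528,.195,.1335]);f=np.array([.964,-.267,0]);l=np.array([.267,.964,0]);H=L+.1355*f
for th in(1.4,1.57,1.7,1.8):
  E=[H-.123*np.cos(th)*f+np.array([0,0,.123*np.sin(th)])+k*.065*l for k in(1,-1)]
  print(th,[proj(s,e).round(1).tolist() for e in E],[proj(t,e).round(1).tolist() for e in E])
g=cv2.cvtColor(s["color"],6)
print("\n".join("".join("#" if x>190 else "+" if x>130 else "-" if x>90 else "." for x in r) for r in g[185:270:2,235:345]))
E
```

```text
t 22.425 pos [ 0.3587 -0.0269  0.204 ] x [-0.963  0.267 -0.035] z [ 0.034 -0.009 -0.999] F [ 0.3 -0.3 -1. ] gap 0.016559599432578044 grip 59.069727659225464 q [-0.24  0.11  1.97 -0.    1.03 -1.54]
1.4 [[292.9, 230.2], [271.3, 205.4]] [[178.9, 134.0], [230.6, 148.9]]
1.57 [[286.6, 231.9], [265.2, 206.9]] [[181.4, 125.7], [233.1, 140.6]]
1.7 [[281.7, 233.9], [260.5, 208.8]] [[183.6, 119.8], [235.1, 134.5]]
1.8 [[277.9, 235.8], [256.9, 210.5]] [[185.3, 115.5], [236.7, 130.2]]
.................................................................................................--+++++++++++
...................................................................................................-++++++++++
......+++---.----++..................................................................................--+++++++
......+++##+++#++++-....................................................................................-+++++
......+++#######+++-.......................................................................................--+
......+++++++++++++-...............................................
[... 3450 characters left out ...]
#####################+-...........
.......--+++++++++++++++-...-#+-++-+----.-++++---+#+++++++#######################################+............
.......----++-+-++++++++++-..-+#++#++#+++++#++++++++-+#########################+#################-............
.......-----+++++++++++++++-...-##+##+###########++########################+#+#+#################-............
........-----++++-++-++++++++-..-###################################+#+++++++-#+#################-............
.........------+++++++++++++++-..-################################+#+#+#+++++++-################+.............
...........------++---+++-++++++-.-+#############################++++#+#++++++++################-.............
```

The cover's top edge maps to about (259,211)–(280,235), which matches θ ≈ 1.7–1.75. It stays up with the arm clear. Next, return the spatula.

jog_arm(targets=[{"claw": 1, "tx": 0, "ty": 0, "tz": 0, "ax": 0, "ay": 2, "az": 0}, {"claw": 1, "tx": 0, "ty": 0, "tz": 0, "ax": 0, "ay": 0, "az": -7.5}, {"claw": 1, "tx": 0, "ty": 0, "tz": 0, "ax": 0, "ay": 0, "az": -7.5}, {"claw": 1, "tx": -38.6, "ty": -33.3, "tz": 0, "ax": 0, "ay": 0, "az": 0}, {"claw": 1, "tx": -38.6, "ty": -33.3, "tz": 0, "ax": 0, "ay": 0, "az": 0}, {"claw": 1, "tx": -38.6, "ty": -33.3, "tz": 0, "ax": 0, "ay": 0, "az": 0}, {"claw": 1, "tx": -38.6, "ty": -33.3, "tz": 0, "ax": 0, "ay": 0, "az": 0}, {"claw": 1, "tx": -38.6, "ty": -33.3, "tz": 0, "ax": 0, "ay": 0, "az": 0}, {"claw": 1, "tx": 0, "ty": 0, "tz": 35, "ax": 0, "ay": 0, "az": 0}, {"claw": 1, "tx": 0, "ty": 0, "tz": 45, "ax": 0, "ay": 0, "az": 0}, {"claw": 1, "tx": 0, "ty": 0, "tz": 40, "ax": 0, "ay": 0, "az": 0}, {"claw": 1, "tx": 0, "ty": 0, "tz": 20, "ax": 0, "ay": 0, "az": 0}, {"claw": 1, "tx": 0, "ty": 0, "tz": 0, "ax": 0, "ay": 0, "az": 0}, {"claw": 1, "tx": 0, "ty": 0, "tz": 0, "ax": 0, "ay": 0, "az": 0}])

```text
time: 24.28
tool_pos: [0.5517, -0.1949, 0.0647]
tool_rot: [0.01, 3.141, -0.001]
contact_force: [0.6, 0.2, -0.9]
finger_gap: 0.0166
grip_force: 59.1
```

```bash
python3 -c "
from h import *
pose()"
```

```text
t 24.275 pos [ 0.5517 -0.1949  0.0647] x [-1.     0.007 -0.001] z [ 0.001 -0.    -1.   ] F [ 0.6  0.2 -0.9] gap 0.016593980311867696 grip 59.07554090023041 q [-0.44  0.61  1.6   0.    0.93 -2.01]
```

jog_arm(targets=[{"claw": 1, "tx": 1, "ty": 0, "tz": 25, "ax": 0, "ay": 0, "az": 0}, {"claw": 1, "tx": 0, "ty": 0, "tz": 25, "ax": 0, "ay": 0, "az": 0}, {"claw": 1, "tx": 0, "ty": 0, "tz": 12, "ax": 0, "ay": 0, "az": 0}, {"claw": 1, "tx": 0, "ty": 0, "tz": 5, "ax": 0, "ay": 0, "az": 0}, {"claw": 1, "tx": 0, "ty": 0, "tz": 3, "ax": 0, "ay": 0, "az": 0}, {"claw": 1, "tx": 0, "ty": 0, "tz": 3, "ax": 0, "ay": 0, "az": 0}, {"claw": 1, "tx": 0, "ty": 0, "tz": 0, "ax": 0, "ay": 0, "az": 0}])

```text
time: 25.15
tool_pos: [0.55, -0.1954, -0.0089]
tool_rot: [0.012, 3.141, -0.0]
contact_force: [1.8, -0.5, -0.7]
finger_gap: 0.0162
grip_force: 59.1
```

jog_arm(targets=[{"claw": 1, "tx": 0, "ty": 0, "tz": 2, "ax": 0, "ay": 0, "az": 0}, {"claw": 1, "tx": 0, "ty": 0, "tz": 0, "ax": 0, "ay": 0, "az": 0}])

```text
time: 25.4
tool_pos: [0.5499, -0.1953, -0.0111]
tool_rot: [-0.012, -3.142, -0.0]
contact_force: [0.3, -0.2, -0.7]
finger_gap: 0.0166
grip_force: 59.1
```

jog_arm(targets=[{"claw": 1, "tx": 0, "ty": 0, "tz": 1, "ax": 0, "ay": 0, "az": 0}, {"claw": 1, "tx": 0, "ty": 0, "tz": 0, "ax": 0, "ay": 0, "az": 0}])

```text
time: 25.65
tool_pos: [0.55, -0.1954, -0.012]
tool_rot: [0.012, 3.141, -0.0]
contact_force: [-0.4, 0.0, 2.8]
finger_gap: 0.0165
grip_force: 59.5
```

jog_arm(targets=[{"claw": 0, "tx": 0, "ty": 0, "tz": 0, "ax": 0, "ay": 0, "az": 0}, {"claw": 0, "tx": 0, "ty": 0, "tz": 0, "ax": 0, "ay": 0, "az": 0}, {"claw": 0, "tx": 0, "ty": 0, "tz": 0, "ax": 0, "ay": 0, "az": 0}, {"claw": 0, "tx": 0, "ty": 0, "tz": -10, "ax": 0, "ay": 0, "az": 0}, {"claw": 0, "tx": 0, "ty": 0, "tz": -30, "ax": 0, "ay": 0, "az": 0}, {"claw": 0, "tx": 0, "ty": 0, "tz": -50, "ax": 0, "ay": 0, "az": 0}, {"claw": 0, "tx": 0, "ty": 0, "tz": -50, "ax": 0, "ay": 0, "az": 0}, {"claw": 0, "tx": 0, "ty": 0, "tz": -50, "ax": 0, "ay": 0, "az": 0}, {"claw": 0, "tx": 0, "ty": 0, "tz": 0, "ax": 0, "ay": 0, "az": 0}, {"claw": 0, "tx": 0, "ty": 0, "tz": 0, "ax": 0, "ay": 0, "az": 0}])

```text
time: 26.9
tool_pos: [0.5496, -0.1952, 0.1779]
tool_rot: [-0.012, -3.142, 0.0]
contact_force: [-0.0, 0.2, -0.7]
finger_gap: 0.0426
grip_force: 0.0
```

```bash
python3 look.py w11; python3 - <<'E'
from h import *
s=snap("scene","s11")
g=cv2.cvtColor(s["color"],6)
print("\n".join("".join("#" if x>190 else "+" if x>130 else "-" if x>90 else "." for x in r) for r in g[203:240:3,250:300]))
a=load("s0")["color"].astype(int);d=np.abs(a-s["color"].astype(int)).max(2)>45
n,l,st,ce=cv2.connectedComponentsWithStats(d.astype(np.uint8))
print([x.tolist() for x in st[1:] if x[4]>15])
E
```

```text
t 26.95 pos [ 0.5493 -0.1951  0.1772] x [-1.     0.008  0.001] z [-0.001  0.001 -1.   ] F [ 0.7  0.5 -1. ] gap 0.043179480220803826 grip 0.0 q [-0.44  0.47  1.49 -0.    1.18 -2.01]
[ 277  142   16   93 1403] [284.1404134  187.39843193] ((284.5, 188.0), (92.0, 15.0), 90.0)
[ 0.5511 -0.1948  0.02  ]
[ 0.5045 -0.2018  0.02  ]
[ 0.5046 -0.1871  0.02  ]
[ 0.6008 -0.1872  0.02  ]
[ 0.6007 -0.2031  0.02  ]
[ 86 284  29  18 154] [102.53896104 289.32467532] ((99.10484313964844, 291.34521484375), (14.012475967407227, 29.384653091430664), 79.11447143554688)
[ 0.6832 -0.4363  0.02  ]
[ 0.6794 -0.4616  0.02  ]
[ 0.6667 -0.4113  0.02  ]
[ 0.687  -0.4125  0.02  ]
[ 0.7012 -0.464   0.02  ]
-.................................................
.......................................-++########
....................................+#############
++--.....-+#++++-..................+##############
#+++-.....--+##-...................+##############
-.........----++++..................-+############
...........------+##-..................-+++#######
............--------+++..........--+##############
............----------++#+-+++#################+++
.............------------+##+################+++++
..........-+##+------------++###############++++++
...--++++##++#+--------------+############+++++++-
++++++++++++++++--------------+#########+++++++++-
[[262, 0, 298, 181, 20667], [430, 0, 37, 38, 758], [205, 31, 57, 126, 3189], [199, 65, 7, 11, 48], [517, 115, 11, 22, 83], [370, 155, 17, 21, 170], [253, 161, 24, 9, 40], [228, 166, 3, 9, 19], [236, 167, 16, 5, 41], [198, 172, 7, 9, 22], [333, 182, 29, 15, 211], [160, 188, 11, 4, 35], [521, 196, 12, 11, 48], [487, 199, 4, 10, 16], [247, 209, 38, 53, 931], [512, 217, 5, 10, 25], [284, 227, 23, 36, 295], [297, 239, 22, 18, 139]]
```

```bash
python3 -c "
from station import env
print(env.finish_job())"
```

```text
the job is handed in; nothing more can be done
None
```

The job is handed in: I levered the lamp-bay cover off its catches and swung it to about 1.7 rad, where it stays open. The spatula is back in the tray within 1 mm of where it lay, and the recorded time was about 27 s of the 64 s allowed; I saw no sign that anything else had moved.

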